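# Find the binding laminator guide roller and mark it

### The job

One of the three laminator guide rollers on the aluminium rail binds. First turn each wheel by its drive pin, at least a quarter turn one way and left so, and feel the drag; then slip the brass sleeve over the axle of the roller that binds, fully home on its shoulder, and let go. Be gentle (never push a roller, by hand or with the sleeve, harder than about 30 N), never put the sleeve on a free-running roller, and leave the bottle, vial and pen tray where they are.

Things in the scene. Friction and masses are not known exactly. Their poses are not given: they have to be found in the camera images.
- rail: fixed aluminium rail, 90 x 350 x 12 mm (own x, y, z), origin at the centre of its underside. The three guide rollers are screwed on top of it in a row along its y, their axles at -120, 0 and +120 mm; which roller has which place changes every time
- seat_a (a point): roller a: centre of the top face of the steel shoulder (24 mm diameter) on its upright axle, 54 mm above the table; z up. A fixed axle stub 10 mm in diameter with a 3 mm tapered tip rises 33 mm from here (to 87 mm). Around it, horizontal, turns a black rubber wheel 80 mm in diameter, 16 mm thick, its top face 2 mm lower than this point
- seat_b (a point): roller b: the same point as seat_a, on an outwardly identical roller. Exactly one of the three rollers binds: pushing its drive pin along the circle takes about 10 N all the way round, against under 0.5 N for a free wheel. A free wheel left alone soon stops; wheels have no end stops
- seat_c (a point): roller c: the same point as seat_a, on an outwardly identical roller
- pin_a (a point): centre of the top end of the drive pin of roller a: an upright steel pin 8 mm in diameter, 22 mm tall, standing on the wheel 31 mm from the axle; this point is 74 mm above the table, the wheel's top face 52 mm. Straddle it with the fingers or push it sideways to turn the wheel
- pin_b (a point): centre of the top end of the drive pin of roller b: an upright steel pin 8 mm in diameter, 22 mm tall, standing on the wheel 31 mm from the axle; this point is 74 mm above the table, the wheel's top face 52 mm. Straddle it with the fingers or push it sideways to turn the wheel
- pin_c (a point): centre of the top end of the drive pin of roller c: an upright steel pin 8 mm in diameter, 22 mm tall, standing on the wheel 31 mm from the axle; this point is 74 mm above the table, the wheel's top face 52 mm. Straddle it with the fingers or push it sideways to turn the wheel
- roller_a: roller a as a whole, screwed to the rail: black foot 60 x 60 x 20 mm, axle and wheel; origin at the centre of the foot's underside, 42 mm below seat_a, turned about the vertical at random
- wheel_a (a joint): angle of the wheel of roller a, rad, counter-clockwise seen from above positive, counting whole turns; it starts within 0.2 rad of zero
- roller_b: roller b as a whole, screwed to the rail: black foot 60 x 60 x 20 mm, axle and wheel; origin at the centre of the foot's underside, 42 mm below seat_b, turned about the vertical at random
- wheel_b (a joint): angle of the wheel of roller b, rad, counter-clockwise seen from above positive, counting whole turns; it starts within 0.2 rad of zero
- roller_c: roller c as a whole, screwed to the rail: black foot 60 x 60 x 20 mm, axle and wheel; origin at the centre of the foot's underside, 42 mm below seat_c, turned about the vertical at random
- wheel_c (a joint): angle of the wheel of roller c, rad, counter-clockwise seen from above positive, counting whole turns; it starts within 0.2 rad of zero
- sleeve: loose brass marker sleeve (a tube), 30 mm outer diameter, 13 mm bore right through, 45 mm tall, 120 g, standing upright on the table; origin at the centre of its underside, z along its axis. It slips over the 10 mm axle stub and rests on the shoulder (underside 54 mm above the table, top 99 mm); hold it by its upper 21 mm to stay above the drive pin
- bottle: bystander: black resin bottle with a nozzle, 66 mm in diameter, 180 mm tall, origin at the centre of its underside
- vial: bystander: small corked glass vial, 22 mm in diameter, 43 mm tall, origin at the centre of its underside
- pen_tray: bystander: black tray of pens, 80 x 200 x 18 mm, origin at the centre of its underside

How it is judged:
By the outcome, as a careful person would: the job done as asked, in the order asked, and still so for the second after the job is handed in, with the robot touching nothing.
It also fails if it takes over 72 s, if anything falls off the work surface, if the arm or the gripper's body presses on something with over 40 N, if the wrist force passes 120 N, or if a joint passes its speed limit or range.

### The arm

A 6-joint arm with a two-finger parallel gripper is mounted at the origin on the work surface. World frame = base frame: x ahead of the robot, y to its left, z up, the work surface at z = 0. Lengths are in m, angles in rad, forces in N, time in s.
With the tool pointing down it reaches from about 0.3 to 0.85 m from the base axis. Payload 4.2 kg.
Tool frame: the origin (TCP) lies on the centre line of the jaws, within the pads' length; the fingertips stand 25 mm ahead of it and the grasp point (between the pads) lies 6 mm ahead of it; z points along the fingers, y is the line along which they close (so a half turn about z gives the same grasp; the last joint's range is limited). The gripper opens to 91 mm and grips with 3 to 60 N. Pads are 32 mm wide; open, the fingers measure 118 mm over their backs; the gripper's body (76 mm by 178 mm) begins 60 mm behind the grasp point.
Start: joints at [-1.143, 0.32, 1.565, -0, 1.257, -0.02], TCP at [0.249, -0.518, 0.239] pointing down, gripper open.
Joint ranges: [-3.11, 3.11], [-0.84, 2.01], [0.21, 2.61], [-1.34, 4.49], [0.05, 2.63], [-2.56, 2.56]. Speed limits (rad/s): [2.57, 2.57, 3.14, 3.14, 3.14, 3.14].

### API

Orientations are given as a unit quaternion [x, y, z, w].
In Python, from rig import robot, viewer, boxes_of, trace gives the robot as it stands.
- The arm moves only by the shell command python3 -m creep 'ROWS'. ROWS is JSON, a list of rows, each a list of 7 numbers: the shift along the tool's x, y, z in mm, then the turn, a rotation vector about the tool's x, y, z in degrees, then the opening, from 0 (shut) to 1 (fully open). A call has exactly 10 rows; each row is the pose to reach, as a shift and turn from the pose commanded when the call began, along the tool's axes at that moment; what a row does not reach only later rows make up. A row lasts 1/12 s, in which the tool goes at most 41.7 mm and 7.16 degrees, less where a joint would pass 70% of its speed; a pose out of reach is approached as far as the arm can. A call with a gripper value outside its range is refused whole. The fingers move at their own pace and stop on an object; the grip force is fixed at half the most. Time passes only in rows, so rows that repeat a pose let the fingers close, or fill a call up. It gives the time, the measured TCP pose, the force, the opening and the grip force at its end, in the units of the state.
- robot.get_state(): the state, without advancing time (a new reading comes with each control period).
- viewer.get_image(name): name is "side" or "top"; returns the picture (384x512x3 uint8, red, green, blue); there is no depth.
- viewer.get_calibration(name): a dict with "fovy" (degrees; the focal length in pixels is half the picture's height over the tangent of half this angle, whatever the lens; pixels are square), "cx", "cy" (the principal point, pixels), "distortion" ([k1, k2, p1, p2, k3] as OpenCV has them; the pictures are not rectified), "R" (3x3) and "t" (3): a world point X has camera coordinates R X + t. Camera axes: x right, y down, z forward; pixel columns grow to the right and rows downward; lengths in m; the calibration is good to about 2 mm. A picture is of the moment at which its call begins. get_calibration takes no time and is no camera call.
- robot.sign_off(): hands the job in; it is judged then, once.
Trained networks look in the newest picture that a camera, given by its name, has taken for a name from the list of things; names that differ only in an ending like _2 or _b are one class to them, and where a whole thing is asked for, a point or a joint stands for the part that bears it (a point fixed in the world has none). Each returns a list of dicts, best first, with "conf" (0 to 1); they miss things now and then, are a little off and sometimes report something else, mostly with a low value. They report only what shows in the picture. A call takes as long as a camera call.
- boxes_of(camera, label): "at" ([row, column] in pixels, amid what is visible of it).
- trace(camera, label): "pixels" (384x512 bool, what is visible of it) and "at" ([row, column] in pixels, amid what is visible of it).
The state is a dict: "time_s": time; "joint_pos": joint angles; "joint_velocities": joint speeds; "joint_efforts": joint torques, N m; "ee_pos": TCP position; "orientation": TCP orientation; "contact_force": force on the tool from outside, world axes, zero at the start; "ft_torque": the same for the moment, N m; "width": finger opening in m; "grip_force": force on a finger pad.
Only numpy, scipy, OpenCV 4.12 (cv2) and the standard library are available. Lean on these libraries where they do the work, as an engineer would, in place of code of your own. Each camera call takes 0.05 s, during which the arm holds its last target. There are 200 camera calls.

## Working session

There is one attempt and no reset: what is moved stays moved. The work goes in short steps, Python scripts to look and compute and a shell command to move; the robot and the scene stay as the last step left them, time stands still between calls to the robot, and variables do not carry over. Pictures are saved under pics/ and viewed, at most 10 in all, crops included, and the job is handed in when it is done.

```bash
ls; mkdir -p pics; cat > h.py <<'E'
import numpy as np, cv2
from rig import robot, viewer, boxes_of, trace
def cal(n):
    c=viewer.get_calibration(n); f=192/np.tan(np.radians(c["fovy"])/2)
    K=np.array([[f,0,c["cx"]],[0,f,c["cy"]],[0,0,1.]])
    return K,np.array(c["distortion"],float),np.array(c["R"]),np.array(c["t"])
def onplane(n,rc,z):
    K,d,R,t=cal(n)
    u=cv2.undistortPoints(np.array([[[rc[1],rc[0]]]],float),K,d)[0,0]
    o=-R.T@t; v=R.T@np.array([u[0],u[1],1]); return o+v*(z-o[2])/v[2]
def proj(n,X):
    K,d,R,t=cal(n)
    p=cv2.projectPoints(np.array([X],float),cv2.Rodrigues(R)[0],t,K,d)[0][0,0]; return p[::-1]
def save(n,name,crop=None,s=1):
    im=viewer.get_image(n)
    if crop: im=im[crop[0]:crop[1],crop[2]:crop[3]]
    im=cv2.resize(im,None,fx=s,fy=s,interpolation=cv2.INTER_CUBIC)
    cv2.imwrite("pics/"+name,im[:,:,::-1])
E
python3 - <<'E'
from h import *
save("top","t0.png",s=1.5); save("side","s0.png",s=1.5)
s=robot.get_state(); print(s)
for n in("top","side"):
    K,d,R,t=cal(n); print(n,-R.T@t,R[2],K[0,0],d)
    for l,z in(("seat_a",.054),("pin_a",.074),("sleeve",.022),("rail",.012),("bottle",.09),("vial",.02),("pen_tray",.01),("wheel_a",.05)):
        for b in boxes_of(n,l): print(n,l,round(b["conf"],2),np.round(b["at"],1),onplane(n,b["at"],z).round(4))
E
```

```text
pics
{'time_s': 0.1, 'joint_pos': array([-1.14299373e+00,  3.20246999e-01,  1.56554166e+00, -1.83993408e-05,
        1.25740629e+00, -1.99532711e-02]), 'joint_velocities': array([-9.84612503e-06, -1.24827947e-04, -1.67090851e-03, -2.47794768e-03,
       -8.76985424e-04, -1.21751493e-03]), 'joint_efforts': array([ 6.44713782e-04, -4.13330054e+01, -2.32510006e+01,  7.29501410e-02,
        4.21884342e-02, -4.50549260e-05]), 'ee_pos': array([ 0.24879348, -0.51793644,  0.23819936]), 'orientation': array([ 9.75042890e-01,  2.22015138e-01, -1.70812036e-04, -7.82776533e-04]), 'contact_force': array([ 0.06599011, -0.29302161,  1.30647968]), 'ft_torque': array([-0.00374723,  0.02738083,  0.00542734]), 'grip_force': 0.0, 'width': 0.09129182178573401}
top [ 0.50297198 -0.03678099  1.16851643] [ 0.08392009  0.0047024  -0.99646139] 435.64034374497965 [-0.15152778  0.          0.          0.          0.        ]
top seat_a 0.84 [229.1 241.6] [ 0.516  -0.0099  0.054 ]
top seat_a 0.63 [227.7 145.8] [0.5146 0.2374 0.054 ]
top seat_a 0.6 [229.6 193. ] [0.5123 0.1146 0.054 ]
top pin_a 0.88 [225.  197.2]
[... 1106 characters left out ...]
eat_a 0.22 [309.  182.2] [0.5101 0.243  0.054 ]
side pin_a 0.87 [262.2 241.4] [0.494  0.1388 0.074 ]
side pin_a 0.72 [309.7 181.2] [0.4961 0.2549 0.074 ]
side pin_a 0.69 [230.1 278.6] [0.4967 0.0392 0.074 ]
side sleeve 0.76 [186.2 370.1] [ 0.4667 -0.293   0.022 ]
side rail 0.74 [310.4 182.7] [0.5374 0.2225 0.012 ]
side rail 0.64 [308.  218.1] [0.5    0.1857 0.012 ]
side bottle 0.96 [148.4 309.1] [ 0.6126 -0.2488  0.09  ]
side vial 0.61 [178.5 249.7] [ 0.7059 -0.142   0.02  ]
side pen_tray 0.66 [230.5 138.3] [0.7515 0.1462 0.01  ]
side wheel_a 0.87 [310.1 183. ] [0.5107 0.2415 0.05  ]
side wheel_a 0.67 [263.8 238.8] [0.5117 0.1243 0.05  ]
side wheel_a 0.56 [230.7 280.3] [0.5104 0.0121 0.05  ]
```

View pics/t0.png

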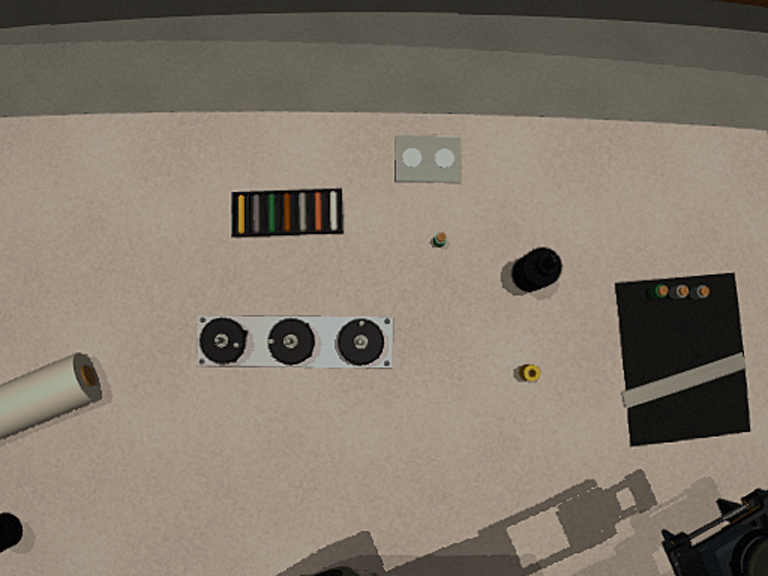

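View pics/s0.png

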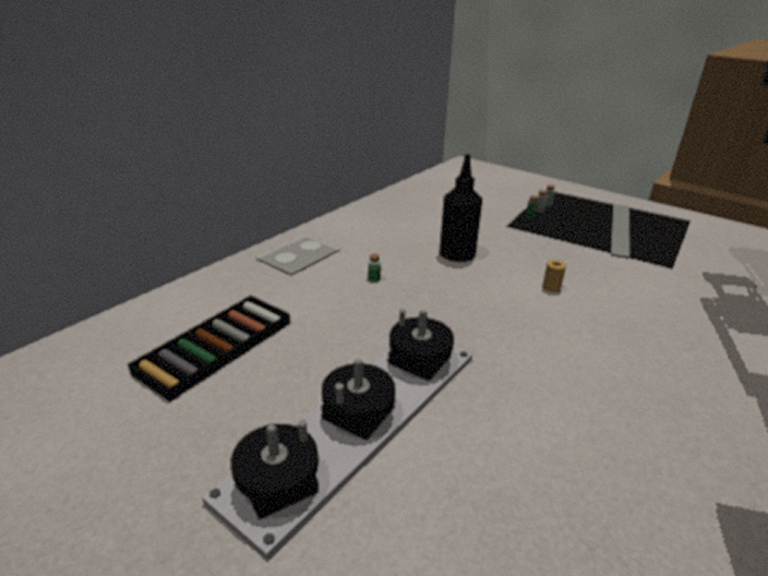

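```bash
python3 - <<'E'
from h import *
save("top","t1.png",(195,265,115,275),5); save("side","s1.png",(180,360,120,330),3.3)
E
```

```text
(no output)
```

View pics/t1.png

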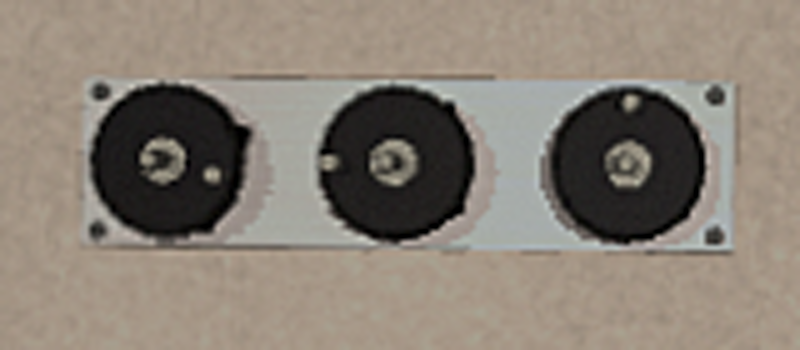

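View pics/s1.png

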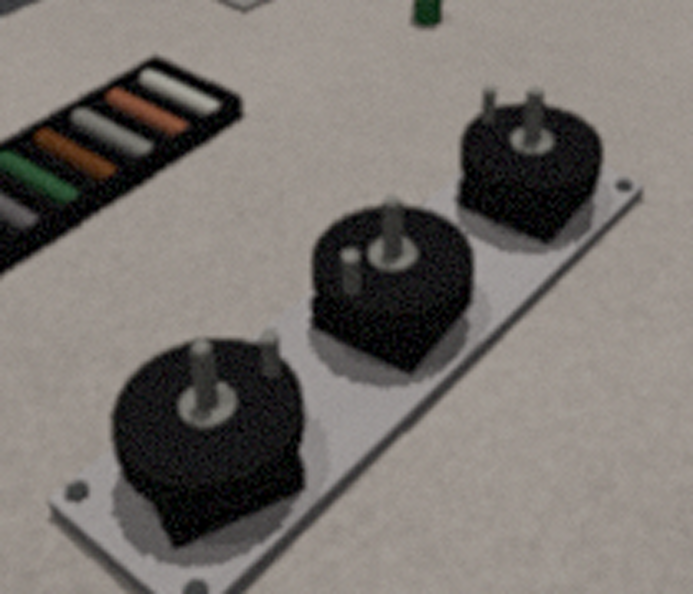

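```bash
cat > fit.py <<'E'
from h import *
from scipy.optimize import least_squares
T=lambda x,y:((y+.5)/5-.5+195,(x+.5)/5-.5+115)
S=lambda x,y:((y+.5)/3.3-.5+180,(x+.5)/3.3-.5+120)
obs=[]
for k,(sh,pt) in enumerate([((162,160),(212,174)),((393,162),(329,162)),((629,164),(631,101))]):
    obs+=[("top",T(*sh),"s",k),("top",T(*pt),"p",k)]
for k,(sh,tip,pt) in enumerate([((207,406),(201,345),(270,337)),((393,255),(393,203),(350,253)),((532,140),(535,95),(489,92))]):
    obs+=[("side",S(*sh),"s",k),("side",S(*tip),"t",k),("side",S(*pt),"p",k)]
for (x,y),c in(((85,80),(45,175)),((733,83),(45,-175)),((733,250),(-45,-175)),((83,246),(-45,175))): obs.append(("top",T(x,y),"c",c))
def pt(q,kind,k):
    c,s=np.cos(q[2]),np.sin(q[2]); A=np.array([[c,-s],[s,c]])
    if kind=="c": return np.r_[q[:2]+A@(np.array(k)/1e3),.012]
    o=q[:2]+A@[0,(.12,0,-.12)[k]]
    if kind=="p": return np.r_[o+.031*np.array([np.cos(q[3+k]),np.sin(q[3+k])]),.074]
    return np.r_[o,.054 if kind=="s" else .086]
def res(q): return np.ravel([proj(n,pt(q,a,k))-np.array(p) for n,p,a,k in obs])
if __name__=="__main__":
    r=least_squares(res,[.51,.115,0,-1.8,1.6,0])
    print(r.x.round(4)); R=r.fun.reshape(-1,2)
    for o,e in zip(obs,R): print(o[0],o[2],o[3],e.round(2))
    for k in range(3): print(pt(r.x,"s",k).round(4),pt(r.x,"p",k).round(4),np.degrees(r.x[3+k]).round(1))
    np.save("q.npy",r.x)
    viewer.get_image("side");viewer.get_image("top")
    for n in("top","side"):
        m=[b for b in trace(n,"sleeve")][:2]
        for b in m: 
            print(n,round(b["conf"],2),np.round(b["at"],1),b["pixels"].sum(),onplane(n,b["at"],.0225).round(4))
            np.save("m_%s.npy"%n,m[0]["pixels"])
    for n in ("top","side"):
        for X in ([.469,-.293,.045],[.469,-.293,.0]): print(n,proj(n,X).round(1))
E
python3 fit.py
```

```text
[ 0.5196  0.1144  0.0115 -1.8032  1.5725 -0.0113]
top s 0 [-0.27  0.  ]
top p 0 [-0.13 -0.25]
top s 1 [-0.22 -0.05]
top p 1 [-0.59 -0.53]
top s 2 [-0.28 -0.45]
top p 2 [-0.15 -0.7 ]
side s 0 [-0.53  0.6 ]
side t 0 [1.28 0.36]
side p 0 [-0.09  0.16]
side s 1 [-0.46  0.35]
side t 1 [-0.32  0.29]
side p 1 [0.75 0.03]
side s 2 [0.05 0.41]
side t 2 [-0.86  0.57]
side p 2 [-0.69  0.37]
top c (45, 175) [-0.93 -0.54]
top c (45, -175) [-0.64  0.  ]
top c (-45, -175) [-0.07 -0.15]
top c (-45, 175) [-0.6 -0.9]
[0.5182 0.2344 0.054 ] [0.511  0.2042 0.074 ] -103.3
[0.5196 0.1144 0.054 ] [0.5195 0.1454 0.074 ] 90.1
[ 0.5209 -0.0056  0.054 ] [ 0.5519 -0.0059  0.074 ] -0.6
side 0.72 [182.  371.7] 233 [ 0.4716 -0.3136  0.0225]
side 0.33 [226.6 280.2] 1456 [ 0.5374 -0.0288  0.0225]
top [248.9 350.8]
top [248.4 347.1]
side [177.3 371. ]
side [193.9 367.4]
```

```bash
cat >> h.py <<'E'
def ang(s): x,y,z,w=s["orientation"]; return np.degrees(np.arctan2(2*(x*y+w*z),1-2*(y*y+z*z)))
def rel(x,y,z,a,s=None):
    s=s or robot.get_state(); e=s["ee_pos"]; a0=np.radians(ang(s)); d=np.array([x,y,z])-e
    c,n=np.cos(a0),np.sin(a0)
    return np.round([1e3*(c*d[0]+n*d[1]),1e3*(n*d[0]-c*d[1]),-1e3*d[2],-((a-ang(s)+180)%360-180)],1)
def sweep(R,a,turn,n):
    "tool-frame shifts along arc of radius R mm, tool x radial (sign a=+1 outward, -1 inward)"
    for i in range(1,n+1):
        t=np.radians(turn*i/n); print(round(a*R*(np.cos(t)-1),1),round(-a*R*np.sin(t),1),round(-turn*i/n,1))
E
python3 - <<'E'
from h import *
s=robot.get_state(); print(ang(s))
print("over right pin",rel(.554,-.006,.130,0))
sweep(33,1,45,10)
im=viewer.get_image("top").astype(int); g=im[230:265,335:370]; m=(g[...,0]-g[...,2]>60)
r,c=np.nonzero(m); print("top blob",r.min()+230,r.max()+230,c.min()+335,c.max()+335,m.sum())
for row in m: print("".join(".#"[v] for v in row)) if row.any() else 0
im=viewer.get_image("side").astype(int); g=im[165:205,350:390]; m=(g[...,0]-g[...,2]>50)
r,c=np.nonzero(m); print("side blob",r.min()+165,r.max()+165,c.min()+350,c.max()+350,m.sum(),c.mean()+350,r.mean()+165)
E
```

```text
25.65562240574189
over right pin [ 496.7 -329.8  109.    25.7]
-0.1 -2.6 -4.5
-0.4 -5.2 -9.0
-0.9 -7.7 -13.5
-1.6 -10.2 -18.0
-2.5 -12.6 -22.5
-3.6 -15.0 -27.0
-4.9 -17.2 -31.5
-6.3 -19.4 -36.0
-7.9 -21.4 -40.5
-9.7 -23.3 -45.0
top blob 243 254 349 360 87Traceback (most recent call last):
  File "<stdin>", line 7, in <module>
  File "<stdin>", line 7, in <genexpr>
TypeError: string indices must be integers, not 'numpy.bool'
```

```bash
python3 -m creep '[[35,-23,0,0,0,3,0.33],[70,-47,0,0,0,6,0.33],[105,-70,0,0,0,9,0.33],[140,-93,0,0,0,12,0.33],[175,-116,0,0,0,15,0.33],[210,-140,10,0,0,18,0.33],[245,-163,20,0,0,20,0.33],[280,-186,30,0,0,22,0.33],[315,-209,40,0,0,24,0.33],[350,-232,50,0,0,25.7,0.33]]'; python3 - <<'E'
from h import *
print(rel(.554,-.006,.130,0),ang(robot.get_state()))
E
```

```text
time_s: 2.08
ee_pos: [0.4602, -0.1634, 0.191]
orientation: [1.0, -0.001, 0.0, 0.0]
contact_force: [-0.0, -1.2, 0.3]
width: 0.0307
grip_force: 0.0
[ 9.340e+01 -1.576e+02  6.100e+01 -1.000e-01] -0.14109106585861542
```

```bash
python3 - <<'E'
from h import *
from scipy.optimize import least_squares
# sleeve: silhouettes of a cylinder in both views
def mask(n):
    im=viewer.get_image(n).astype(int); m=(im[...,0]-im[...,2]>45).astype(np.uint8)
    r0,c0=proj(n,[.469,-.293,.022]); w=np.zeros_like(m); w[int(r0)-18:int(r0)+18,int(c0)-18:int(c0)+18]=1
    return m*w
th=np.linspace(0,6.283,40)
def box(n,x,y):
    p=np.array([proj(n,[x+.015*np.cos(t),y+.015*np.sin(t),z]) for t in th for z in(0,.045)])
    return np.r_[p.min(0),p.max(0)]
ob={}
for n in("top","side"):
    r,c=np.nonzero(mask(n)); ob[n]=np.array([r.min()-.5,c.min()-.5,r.max()+.5,c.max()+.5]); print(n,ob[n],len(r))
for ns in(("top",),("side",),("top","side")):
    q=least_squares(lambda q:np.concatenate([box(n,*q)-ob[n] for n in ns]),[.469,-.293],loss="soft_l1"); print(ns,q.x.round(4),q.fun.round(1))
E
```

```text
Traceback (most recent call last):
ValueError: zero-size array to reduction operation minimum which has no identity
```

```bash
python3 -m creep '[[18,-31,10,0,0,0,0.33],[36,-62,20,0,0,0,0.33],[54,-93,30,0,0,0,0.33],[72,-124,45,0,0,0,0.33],[93,-157,61,0,0,0,0.33],[93,-157,61,0,0,0,0.33],[93,-157,61,0,0,0,0.33],[93,-157,61,0,0,0,0.33],[93,-157,61,0,0,0,0.33],[93,-157,61,0,0,0,0.33]]'; python3 - <<'E'
from h import *
print(rel(.554,-.006,.084,0),ang(robot.get_state()))
save("side","s2.png",(180,330,200,380),3.3)
for n in["top"]:
    im=viewer.get_image(n).astype(int); m=im[...,0]-im[...,2]; m=m[225:270,330:375]>50
    r,c=np.nonzero(m); r=r+225;c=c+330; print(len(r),r.min(),r.max(),c.min(),c.max(),r.mean(),c.mean(),onplane(n,(r.mean(),c.mean()),.04))
E
```

```text
time_s: 2.97
ee_pos: [0.5524, -0.0095, 0.1308]
orientation: [1.0, -0.001, 0.001, 0.0]
contact_force: [-0.2, -0.5, 0.1]
width: 0.0302
grip_force: 0.0
[ 1.6 -3.5 46.8 -0.1] -0.1390763781952514
114 243 254 346 360 248.1140350877193 353.5263157894737 [ 0.47106867 -0.30131231  0.04      ]
```

View pics/s2.png

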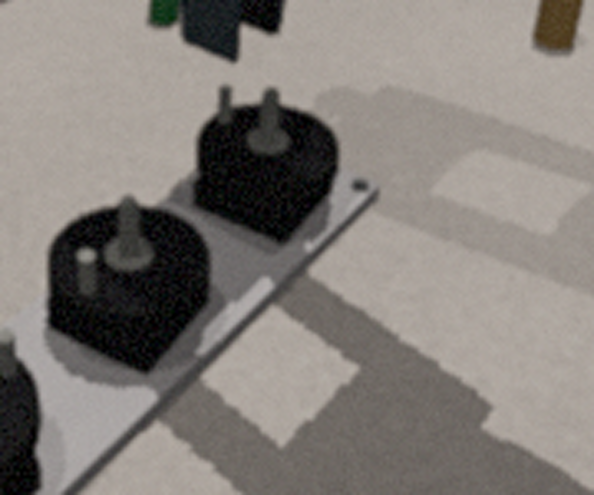

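```bash
python3 -m creep '[[2,-3.5,5,0,0,0,0.33],[2,-3.5,10,0,0,0,0.33],[2,-3.5,15,0,0,0,0.33],[2,-3.5,20,0,0,0,0.33],[2,-3.5,26,0,0,0,0.33],[2,-3.5,32,0,0,0,0.33],[2,-3.5,38,0,0,0,0.33],[2,-3.5,44,0,0,0,0.33],[2,-3.5,47,0,0,0,0.33],[2,-3.5,47,0,0,0,0.33]]'; python3 - <<'E'
from h import *
print(rel(.554,-.006,.084,0),ang(robot.get_state()),robot.get_state()["contact_force"])
E
```

```text
time_s: 3.9
ee_pos: [0.554, -0.0048, 0.082]
orientation: [1.0, -0.0, -0.001, 0.0]
contact_force: [0.6, 0.6, -0.2]
width: 0.0299
grip_force: 0.0
[-0.   1.2 -2.  -0. ] -0.04039224402335401 [ 0.57026866  0.56732716 -0.22855659]
```

```bash
python3 -m creep '[[-0.1,-2.6,0,0,0,-4.5,0.33],[-0.4,-5.2,0,0,0,-9,0.33],[-0.9,-7.7,0,0,0,-13.5,0.33],[-1.6,-10.2,0,0,0,-18,0.33],[-2.5,-12.6,0,0,0,-22.5,0.33],[-3.6,-15,0,0,0,-27,0.33],[-4.9,-17.2,0,0,0,-31.5,0.33],[-6.3,-19.4,0,0,0,-36,0.33],[-7.9,-21.4,0,0,0,-40.5,0.33],[-9.7,-23.3,0,0,0,-45,0.33]]'
```

```text
time_s: 4.73
ee_pos: [0.5452, 0.0186, 0.0834]
orientation: [0.923, 0.384, 0.0, 0.0]
contact_force: [-0.1, -0.2, -0.1]
width: 0.0303
grip_force: 0.1
```

```bash
python3 -m creep '[[-0.1,-2.6,0,0,0,-4.5,0.33],[-0.4,-5.2,0,0,0,-9,0.33],[-0.9,-7.7,0,0,0,-13.5,0.33],[-1.6,-10.2,0,0,0,-18,0.33],[-2.5,-12.6,0,0,0,-22.5,0.33],[-3.6,-15,0,0,0,-27,0.33],[-4.9,-17.2,0,0,0,-31.5,0.33],[-6.3,-19.4,0,0,0,-36,0.33],[-7.9,-21.4,0,0,0,-40.5,0.33],[-9.7,-23.3,0,0,0,-45,0.33]]'; python3 -m creep '[[-0.1,-2.6,0,0,0,-4.5,0.33],[-0.4,-5.2,0,0,0,-9,0.33],[-0.9,-7.7,0,0,0,-13.5,0.33],[-1.6,-10.2,0,0,0,-18,0.33],[-2.5,-12.6,0,0,0,-22.5,0.33],[-3.6,-15,0,0,0,-27,0.33],[-4.9,-17.2,0,0,0,-31.5,0.33],[-6.3,-19.4,0,0,0,-36,0.33],[-7.9,-21.4,0,0,0,-40.5,0.33],[-9.7,-23.3,0,0,0,-45,0.33]]'; python3 - <<'E'
from h import *
s=robot.get_state(); print(ang(s),s["contact_force"],s["joint_pos"].round(2), s["ee_pos"])
sh=np.array([.5209,-.0056]); d=s["ee_pos"][:2]-sh; print(np.hypot(*d),np.degrees(np.arctan2(d[1],d[0])))
save("side","s3.png",(170,330,180,360),3.3)
E
```

```text
time_s: 5.57
ee_pos: [0.5219, 0.0282, 0.0834]
orientation: [0.706, 0.708, 0.0, 0.0]
contact_force: [-0.4, 0.3, -0.8]
width: 0.0301
grip_force: 0.1
time_s: 6.4
ee_pos: [0.4985, 0.0185, 0.0834]
orientation: [0.381, 0.924, 0.0, 0.0]
contact_force: [-0.5, 0.9, -0.4]
width: 0.03
grip_force: 0.2
135.17810837555442 [-0.47082529  0.92349709 -0.38924202] [ 0.01  0.36  1.95  0.    0.83 -0.77] [0.49849793 0.01853235 0.08341311]
0.03292753580348092 132.8705631885044
```

View pics/s3.png

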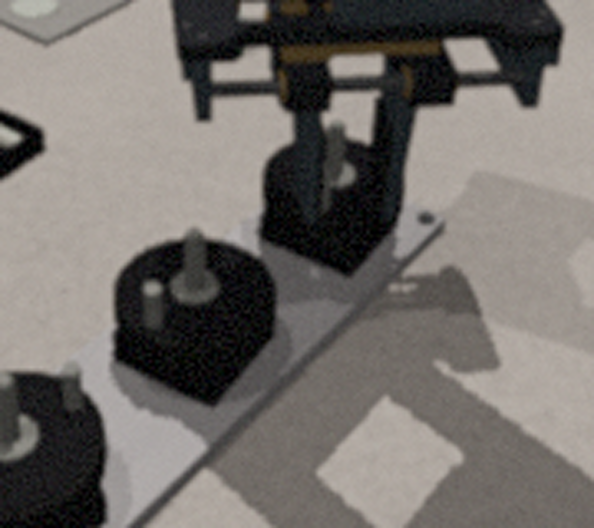

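```bash
python3 - <<'E'
from h import *
print(rel(.5196,.1474,.130,90))
E
```

```text
[ 75.5 107.  -46.6  45.3]
```

```bash
python3 -m creep '[[0,0,-20,0,0,0,0.33],[0,0,-46,0,0,0,0.33],[13,18,-46,0,0,7,0.33],[28,40,-46,0,0,14,0.33],[44,62,-46,0,0,21,0.33],[60,85,-46,0,0,28,0.33],[75.5,107,-46,0,0,35,0.33],[75.5,107,-46,0,0,42,0.33],[75.5,107,-46,0,0,45,0.33],[75.5,107,-46,0,0,45,0.33]]'; python3 - <<'E'
from h import *
print(rel(.5196,.1474,.084,90))
E
```

```text
time_s: 7.28
ee_pos: [0.5208, 0.1482, 0.1292]
orientation: [0.708, 0.706, 0.0, 0.0]
contact_force: [-0.1, 0.1, -0.5]
width: 0.0298
grip_force: 0.0
[-0.8 -1.2 45.2 -0.1]
```

```bash
python3 -m creep '[[-0.5,-1,5,0,0,0,0.33],[-0.5,-1,10,0,0,0,0.33],[-0.5,-1,15,0,0,0,0.33],[-0.5,-1,20,0,0,0,0.33],[-0.5,-1,26,0,0,0,0.33],[-0.5,-1,32,0,0,0,0.33],[-0.5,-1,38,0,0,0,0.33],[-0.5,-1,43,0,0,0,0.33],[-0.5,-1,45,0,0,0,0.33],[-0.5,-1,45,0,0,0,0.33]]'; python3 -m creep '[[-0.1,-2.6,0,0,0,-4.5,0.33],[-0.4,-5.2,0,0,0,-9,0.33],[-0.9,-7.7,0,0,0,-13.5,0.33],[-1.6,-10.2,0,0,0,-18,0.33],[-2.5,-12.6,0,0,0,-22.5,0.33],[-3.6,-15,0,0,0,-27,0.33],[-4.9,-17.2,0,0,0,-31.5,0.33],[-6.3,-19.4,0,0,0,-36,0.33],[-7.9,-21.4,0,0,0,-40.5,0.33],[-9.7,-23.3,0,0,0,-45,0.33]]'
```

```text
time_s: 8.12
ee_pos: [0.5193, 0.1469, 0.0833]
orientation: [0.707, 0.707, -0.001, -0.0]
contact_force: [-0.4, -0.0, 0.1]
width: 0.0303
grip_force: 0.0
time_s: 8.95
ee_pos: [0.4967, 0.1374, 0.0845]
orientation: [0.381, 0.924, 0.0, 0.001]
contact_force: [0.9, 0.0, -0.6]
width: 0.0302
grip_force: 0.1
```

```bash
python3 -m creep '[[-0.1,-2.6,0,0,0,-4.5,0.33],[-0.4,-5.2,0,0,0,-9,0.33],[-0.9,-7.7,0,0,0,-13.5,0.33],[-1.6,-10.2,0,0,0,-18,0.33],[-2.5,-12.6,0,0,0,-22.5,0.33],[-3.6,-15,0,0,0,-27,0.33],[-4.9,-17.2,0,0,0,-31.5,0.33],[-6.3,-19.4,0,0,0,-36,0.33],[-7.9,-21.4,0,0,0,-40.5,0.33],[-9.7,-23.3,0,0,0,-45,0.33]]'; python3 -m creep '[[-0.1,-2.6,0,0,0,-4.5,0.33],[-0.4,-5.2,0,0,0,-9,0.33],[-0.9,-7.7,0,0,0,-13.5,0.33],[-1.6,-10.2,0,0,0,-18,0.33],[-2.5,-12.6,0,0,0,-22.5,0.33],[-3.6,-15,0,0,0,-27,0.33],[-4.9,-17.2,0,0,0,-31.5,0.33],[-6.3,-19.4,0,0,0,-36,0.33],[-7.9,-21.4,0,0,0,-40.5,0.33],[-9.7,-23.3,0,0,0,-45,0.33]]'; python3 - <<'E'
from h import *
s=robot.get_state(); print(ang(s),s["contact_force"],s["joint_pos"].round(2), s["ee_pos"])
print(rel(.5106,.2023,.130,77))
save("side","s4.png",(170,350,120,350),2.6)
E
```

```text
time_s: 9.78
ee_pos: [0.4871, 0.114, 0.0845]
orientation: [-0.002, 1.0, 0.0, 0.001]
contact_force: [-0.4, 0.2, 0.3]
width: 0.0301
grip_force: 0.1
time_s: 10.62
ee_pos: [0.4967, 0.0907, 0.0844]
orientation: [-0.384, 0.923, -0.0, 0.0]
contact_force: [-0.1, 0.9, 0.6]
width: 0.0301
grip_force: 0.1
-134.82720792903845 [-0.09077428  0.90031152  0.61144482] [ 0.16  0.37  1.94  0.    0.84 -2.2 ] [0.49672567 0.09069359 0.08442314]
[-88.9  68.8 -45.6 148.2]
```

View pics/s4.png

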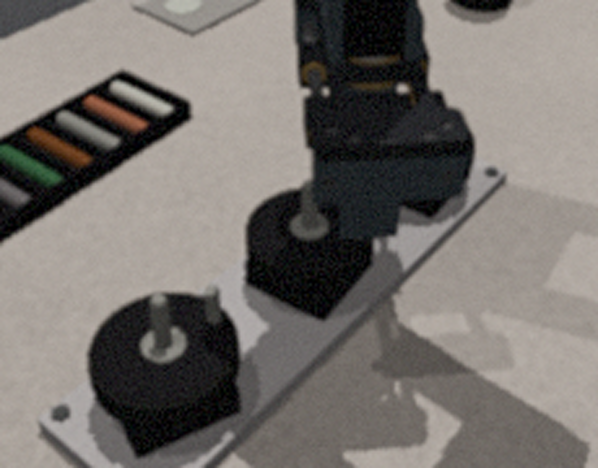

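```bash
python3 -m creep '[[0,0,-20,0,0,0,0.33],[0,0,-45.5,0,0,7,0.33],[-10,8,-45.5,0,0,14,0.33],[-25,20,-45.5,0,0,21,0.33],[-40,31,-45.5,0,0,28,0.33],[-55,42,-45.5,0,0,35,0.33],[-70,54,-45.5,0,0,42,0.33],[-85,65,-45.5,0,0,49,0.33],[-89,69,-45.5,0,0,56,0.33],[-89,69,-45.5,0,0,63,0.33]]'; python3 -m creep '[[0,0,0,0,0,7,0.33],[0,0,0,0,0,14,0.33],[0,0,0,0,0,21,0.33],[0,0,0,0,0,28,0.33],[0,0,0,0,0,35,0.33],[0,0,0,0,0,42,0.33],[0,0,0,0,0,49,0.33],[0,0,0,0,0,56,0.33],[0,0,0,0,0,63,0.33],[0,0,0,0,0,70,0.33]]'; python3 - <<'E'
from h import *
print(rel(.5106,.2023,.084,77))
sweep(33,-1,45,10)
E
```

```text
time_s: 11.5
ee_pos: [0.5109, 0.2042, 0.1297]
orientation: [0.16, 0.987, 0.0, 0.0]
contact_force: [-0.9, -0.8, 0.4]
width: 0.0298
grip_force: 0.0
time_s: 12.33
ee_pos: [0.5107, 0.2025, 0.1298]
orientation: [0.698, 0.716, 0.0, 0.0]
contact_force: [-0.6, 0.1, -0.2]
width: 0.0299
grip_force: 0.0
[-0.2 -0.1 45.8 14.5]
0.1 2.6 -4.5
0.4 5.2 -9.0
0.9 7.7 -13.5
1.6 10.2 -18.0
2.5 12.6 -22.5
3.6 15.0 -27.0
4.9 17.2 -31.5
6.3 19.4 -36.0
7.9 21.4 -40.5
9.7 23.3 -45.0
```

```bash
python3 -m creep '[[0,0,3,0,0,7,0.33],[0,0,8,0,0,14.5,0.33],[0,0,14,0,0,14.5,0.33],[0,0,20,0,0,14.5,0.33],[0,0,26,0,0,14.5,0.33],[0,0,32,0,0,14.5,0.33],[0,0,38,0,0,14.5,0.33],[0,0,43,0,0,14.5,0.33],[0,0,46,0,0,14.5,0.33],[0,0,46,0,0,14.5,0.33]]'; python3 -m creep '[[0.1,2.6,0,0,0,-4.5,0.33],[0.4,5.2,0,0,0,-9,0.33],[0.9,7.7,0,0,0,-13.5,0.33],[1.6,10.2,0,0,0,-18,0.33],[2.5,12.6,0,0,0,-22.5,0.33],[3.6,15,0,0,0,-27,0.33],[4.9,17.2,0,0,0,-31.5,0.33],[6.3,19.4,0,0,0,-36,0.33],[7.9,21.4,0,0,0,-40.5,0.33],[9.7,23.3,0,0,0,-45,0.33]]'; python3 -c "
from h import *
s=robot.get_state(); print(ang(s),s['contact_force'],s['ft_torque'])"
```

```text
time_s: 13.17
ee_pos: [0.5102, 0.2022, 0.0827]
orientation: [0.78, 0.626, -0.001, -0.0]
contact_force: [-1.1, 0.2, -0.9]
width: 0.0301
grip_force: 0.0
time_s: 14.0
ee_pos: [0.5308, 0.206, 0.083]
orientation: [0.48, 0.877, -0.004, -0.004]
contact_force: [-9.8, -0.8, 5.5]
width: 0.0303
grip_force: 4.5
122.66047532997987 [-9.81492547 -0.78987851  5.52373432] [-0.2294545   1.73442263 -0.04438662]
```

```bash
python3 -m creep '[[0.1,2.6,0,0,0,-4.5,0.33],[0.4,5.2,0,0,0,-9,0.33],[0.9,7.7,0,0,0,-13.5,0.33],[1.6,10.2,0,0,0,-18,0.33],[2.5,12.6,0,0,0,-22.5,0.33],[3.6,15,0,0,0,-27,0.33],[4.9,17.2,0,0,0,-31.5,0.33],[6.3,19.4,0,0,0,-36,0.33],[7.9,21.4,0,0,0,-40.5,0.33],[9.7,23.3,0,0,0,-45,0.33]]'; python3 -m creep '[[0.1,2.6,0,0,0,-4.5,0.33],[0.4,5.2,0,0,0,-9,0.33],[0.9,7.7,0,0,0,-13.5,0.33],[1.6,10.2,0,0,0,-18,0.33],[2.5,12.6,0,0,0,-22.5,0.33],[3.6,15,0,0,0,-27,0.33],[4.9,17.2,0,0,0,-31.5,0.33],[6.3,19.4,0,0,0,-36,0.33],[7.9,21.4,0,0,0,-40.5,0.33],[9.7,23.3,0,0,0,-45,0.33]]'
```

```text
time_s: 14.83
ee_pos: [0.5477, 0.2232, 0.0831]
orientation: [0.106, 0.994, -0.005, -0.002]
contact_force: [-1.8, -11.8, 2.8]
width: 0.0302
grip_force: 6.5
time_s: 15.67
ee_pos: [0.5477, 0.2491, 0.0834]
orientation: [-0.282, 0.959, -0.003, 0.001]
contact_force: [7.1, -10.7, -4.4]
width: 0.0305
grip_force: 6.1
```

```bash
python3 -m creep '[[0.1,2.6,0,0,0,-4.5,0.33],[0.4,5.2,0,0,0,-9,0.33],[0.9,7.7,0,0,0,-13.5,0.33],[1.6,10.2,0,0,0,-18,0.33],[1.6,10.2,0,0,0,-18,0.33],[1.6,10.2,0,0,0,-18,0.33],[1.6,10.2,0,0,0,-18,0.33],[1.6,8.2,0,0,0,-18,0.33],[1.6,6.2,0,0,0,-18,0.33],[1.6,4.2,0,0,0,-18,0.33]]';python3 -c "
from h import *
s=robot.get_state(); print(ang(s),s['contact_force'],s['ft_torque']); print(rel(.471,-.295,.23,-40))"
```

```text
time_s: 16.5
ee_pos: [0.5418, 0.255, 0.0837]
orientation: [-0.426, 0.905, 0.0, -0.0]
contact_force: [1.0, 0.5, -0.0]
width: 0.0305
grip_force: 0.0
-129.55529740657155 [ 0.955631    0.54894813 -0.04436415] [ 0.19618758 -0.10209096  0.07896423]
[ 469.1 -295.6 -146.3  -89.6]
```

```bash
python3 -m creep '[[0,0,-20,0,0,0,0.33],[0,0,-46,0,0,0,0.33],[0,0,-85,0,0,7,0.5],[0,0,-120,0,0,14,0.6],[0,0,-145,0,0,21,0.6],[0,0,-145,0,0,28,0.6],[0,0,-145,0,0,35,0.6],[0,0,-145,0,0,42,0.6],[0,0,-145,0,0,49,0.6],[0,0,-145,0,0,56,0.6]]'; cat > sl.py <<'E'
from h import *
from scipy.optimize import least_squares
def mask(n,thr):
    im=viewer.get_image(n).astype(int); m=(im[...,0]-im[...,2]>thr).astype(np.uint8)
    r0,c0=proj(n,[.47,-.298,.022]); w=np.zeros_like(m); w[int(r0)-18:int(r0)+18,int(c0)-18:int(c0)+18]=1
    return m*w
th=np.linspace(0,6.283,24)
def box(n,x,y):
    p=np.array([proj(n,[x+.015*np.cos(t),y+.015*np.sin(t),z]) for t in th for z in(0,.045)])
    return np.r_[p.min(0),p.max(0)]
ob={}
for n in("top","side"):
    r,c=np.nonzero(mask(n,45)); ob[n]=np.array([r.min()-.5,c.min()-.5,r.max()+.5,c.max()+.5]); print(n,ob[n],len(r))
for ns in(("top",),("side",),("top","side")):
    q=least_squares(lambda q:np.concatenate([box(n,*q)-ob[n] for n in ns]),[.469,-.293],loss="soft_l1"); print(ns,q.x.round(4),np.concatenate([box(n,*q.x)-ob[n] for n in ns]).round(1))
E
python3 sl.py; python3 - <<'E'
from h import *
a=viewer.get_image("top")[170:290,115:275]; b=viewer.get_image("side")[165:345,120:345]; t=viewer.get_image("top")[228:268,330:380]
a=cv2.resize(a,(480,360)); c=np.zeros((600,800,3),np.uint8); c[:240,:320]=cv2.resize(a,(320,240)); c[:240,400:700]=cv2.resize(t,(300,240)); c[240:,:450]=cv2.resize(b,(450,360))
cv2.imwrite("pics/c5.png",c[:,:,::-1]); print(rel(.471,-.3,.23,60))
E
```

```text
time_s: 17.33
ee_pos: [0.5414, 0.2552, 0.2287]
orientation: [0.051, 0.999, 0.0, -0.0]
contact_force: [0.7, -0.6, 0.0]
width: 0.0545
grip_force: 0.0
top [242.5 345.5 254.5 360.5] 123
side [172.5 362.5 193.5 376.5] 157
('top',) [ 0.4698 -0.3037] [ 0.1 -0.  -0.1  0. ]
('side',) [ 0.4744 -0.3061] [-1.1 -1.4  0.7  1.3]
[  18.3 -559.3   -1.4  114.6]Traceback (most recent call last):
  File "sl.py", line 15, in <module>
    q=least_squares(lambda q:np.concatenate([box(n,*q)-ob[n] for n in ns]),[.469,-.293],loss="soft_l1"); print(ns,q.x.round(4),np.concatenate([box(n,*q.x)-ob[n] for n in ns]).round(1))
    return func(*args, **kwargs)
    result = trf(vector_fun.fun, vector_fun.jac, x0, f0, J0, lb, ub, ftol, xtol,
                 gtol, max_nfev, x_scale, loss_function, tr_solver,
                 tr_options.copy(), verbose, callback=callback_wrapped)
    return trf_no_bounds(
        fun, jac, x0, f0, J0, ftol, xtol, gtol, max_nfev, x_scale,
        loss_function, tr_solver, tr_options, verbose, callback=callback)
    J = jac(x)
    self._update_jac()
    ~~~~~~~~~~~~~~~~^^
    self.J = sel
[... 959 characters left out ...]
^^^^^^^^^^^
  File "sl.py", line 15, in <lambda>
    q=least_squares(lambda q:np.concatenate([box(n,*q)-ob[n] for n in ns]),[.469,-.293],loss="soft_l1"); print(ns,q.x.round(4),np.concatenate([box(n,*q.x)-ob[n] for n in ns]).round(1))
                                             ~~~^^^^^^
  File "sl.py", line 9, in box
    p=np.array([proj(n,[x+.015*np.cos(t),y+.015*np.sin(t),z]) for t in th for z in(0,.045)])
                ~~~~^^^^^^^^^^^^^^^^^^^^^^^^^^^^^^^^^^^^^^^^^
  File "h.py", line 12, in proj
    K,d,R,t=cal(n)
            ~~~^^^
  File "h.py", line 4, in cal
    c=viewer.get_calibration(n); f=192/np.tan(np.radians(c["fovy"])/2)
ValueError: time passes only in moves, steps and waits
```

View pics/c5.png

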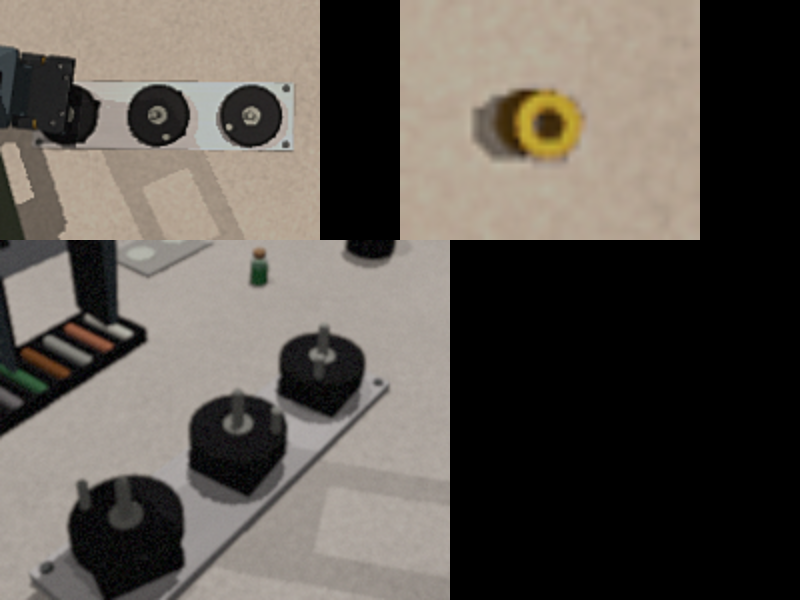

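```bash
python3 -m creep '[[0,-30,0,0,0,7,0.6],[1,-65,0,0,0,14,0.6],[2,-100,0,0,0,21,0.6],[4,-135,0,0,0,28,0.6],[6,-170,0,0,0,35,0.6],[7,-205,0,0,0,42,0.6],[8,-240,0,0,0,49,0.6],[9,-275,0,0,0,56,0.6],[10,-310,0,0,0,63,0.6],[11,-345,0,0,0,70,0.6]]'; python3 - <<'E'
from h import *
print(rel(.471,-.3035,.13,60))
E
```

```text
time_s: 18.42
ee_pos: [0.497, -0.0888, 0.2288]
orientation: [0.614, 0.789, 0.0, 0.0]
contact_force: [-0.1, -0.4, 0.3]
width: 0.0547
grip_force: 0.0
[-201.7  -78.1   98.8   44.2]
```

```bash
python3 -m creep '[[-35,-13,0,0,0,7,0.6],[-70,-26,10,0,0,14,0.6],[-105,-40,25,0,0,21,0.6],[-140,-54,45,0,0,28,0.6],[-175,-67,65,0,0,35,0.6],[-200,-78,85,0,0,42,0.6],[-200,-78,99,0,0,44,0.6],[-200,-78,99,0,0,44,0.6],[-200,-78,99,0,0,44,0.6],[-200,-78,99,0,0,44,0.6]]'; python3 - <<'E'
from h import *
print(rel(.471,-.3035,.051,60))
E
```

```text
time_s: 19.25
ee_pos: [0.4726, -0.3001, 0.1305]
orientation: [0.863, 0.505, 0.0, 0.001]
contact_force: [0.0, 0.4, 0.7]
width: 0.0545
grip_force: 0.0
[-3.8  0.3 79.5  0.6]
```

```bash
python3 -m creep '[[-4,0,12,0,0,0.6,0.6],[-4,0,24,0,0,0.6,0.6],[-4,0,36,0,0,0.6,0.6],[-4,0,48,0,0,0.6,0.6],[-4,0,58,0,0,0.6,0.6],[-4,0,66,0,0,0.6,0.6],[-4,0,73,0,0,0.6,0.6],[-4,0,78,0,0,0.6,0.6],[-4,0,79.5,0,0,0.6,0.6],[-4,0,79.5,0,0,0.6,0.6]]'; python3 -m creep '[[0,0,0,0,0,0,0.5],[0,0,0,0,0,0,0.4],[0,0,0,0,0,0,0.35],[0,0,0,0,0,0,0.3],[0,0,0,0,0,0,0.25],[0,0,0,0,0,0,0.2],[0,0,0,0,0,0,0.2],[0,0,0,0,0,0,0.2],[0,0,0,0,0,0,0.2],[0,0,0,0,0,0,0.2]]'; python3 -c "
from h import *
s=robot.get_state(); print(ang(s),s['contact_force'],s['ee_pos'],s['width']); x,y,z,w=s['orientation'];print(s['orientation'])"
```

```text
time_s: 20.08
ee_pos: [0.4701, -0.3038, 0.0499]
orientation: [0.867, 0.499, -0.0, -0.0]
contact_force: [0.5, 0.2, 0.1]
width: 0.0551
grip_force: 0.0
time_s: 20.92
ee_pos: [0.4702, -0.3041, 0.0503]
orientation: [0.867, 0.499, 0.0, 0.0]
contact_force: [-0.5, -0.6, 4.1]
width: 0.0284
grip_force: 30.0
59.85969867300032 [-0.454504   -0.56934776  4.13342452] [ 0.47022538 -0.30409137  0.05032641] 0.02839495172260628
[8.66636870e-01 4.98939292e-01 9.70687203e-05 3.28396625e-04]
```

```bash
python3 -m creep '[[0,0,-5,0,0,0,0.2],[0,0,-15,0,0,0,0.2],[0,0,-30,0,0,0,0.2],[0,0,-50,0,0,0,0.2],[0,0,-70,0,0,0,0.2],[0,0,-90,0,0,0,0.2],[0,0,-110,0,0,0,0.2],[0,0,-120,0,0,0,0.2],[0,0,-120,0,0,0,0.2],[0,0,-120,0,0,0,0.2]]'; python3 - <<'E'
from h import *
print(rel(.5182,.2344,.170,60),robot.get_state()["contact_force"])
# sleeve in hand: yellow blob in side view vs projected expected box
im=viewer.get_image("side").astype(int); m=(im[...,0]-im[...,2]>45).astype(np.uint8)
e=robot.get_state()["ee_pos"]
p=proj("side",[e[0],e[1],e[2]-.0503]);q=proj("side",[e[0],e[1],e[2]-.0503+.045]); print(p,q)
n,l,st,ce=cv2.connectedComponentsWithStats(m)
for s_,c_ in zip(st,ce):
    if 40<s_[4]<5000: print(s_,c_)
E
```

```text
time_s: 21.75
ee_pos: [0.4699, -0.3038, 0.1702]
orientation: [0.867, 0.499, 0.0, 0.0]
contact_force: [-0.1, 0.0, -1.9]
width: 0.0289
grip_force: 30.0
[ 4.897e+02 -2.284e+02  2.000e-01 -1.000e-01] [-1.30420308e-01  1.31533077e-04 -1.94478894e+00]
[146.22227254 379.11716565] [126.93267936 383.36441196]
[475  27  37  14 313] [498.12460064  33.77316294]
[437 114  11  10  64] [442.953125 119.40625 ]
[152 207  25  13 126] [163.76190476 213.04761905]
[131 219  24  15 122] [142.18032787 225.87704918]
[ 93 240  26  18 193] [105.15025907 248.43523316]
```

```bash
python3 -m creep '[[15,-7,0,0,0,0,0.2],[45,-21,0,0,0,0,0.2],[75,-35,0,0,0,0,0.2],[105,-49,0,0,0,0,0.2],[135,-63,0,0,0,0,0.2],[165,-77,0,0,0,0,0.2],[195,-91,0,0,0,0,0.2],[225,-105,0,0,0,0,0.2],[255,-119,0,0,0,0,0.2],[285,-133,0,0,0,0,0.2]]'; python3 -m creep '[[30,-14,0,0,0,0,0.2],[60,-28,0,0,0,0,0.2],[90,-42,0,0,0,0,0.2],[120,-56,0,0,0,0,0.2],[150,-70,0,0,0,0,0.2],[175,-82,0,0,0,0,0.2],[195,-91,0,0,0,0,0.2],[204.5,-95.5,0,0,0,0,0.2],[204.5,-95.5,0,0,0,0,0.2],[204.5,-95.5,0,0,0,0,0.2]]'; python3 - <<'E'
from h import *
s=robot.get_state(); print(rel(.5182,.2344,.150,60),s["contact_force"],s["joint_pos"].round(2))
save("side","s6.png",(180,340,110,260),3.6)
e=s["ee_pos"]
for X in([e[0],e[1],e[2]-.0503],[.5182,.2344,.087],[.5182,.2344,.054]): print(proj("side",X))
E
```

```text
time_s: 22.63
ee_pos: [0.497, 0.0109, 0.1685]
orientation: [0.867, 0.499, -0.001, -0.001]
contact_force: [1.2, 0.2, -0.9]
width: 0.0288
grip_force: 30.0
time_s: 23.47
ee_pos: [0.5176, 0.2334, 0.1689]
orientation: [0.866, 0.499, -0.002, 0.0]
contact_force: [0.1, -0.8, -0.9]
width: 0.0286
grip_force: 30.0
[ 1.2  0.1 18.9 -0.1] [ 0.13245826 -0.7852559  -0.85983806] [ 0.4   0.36  1.69 -0.    1.1   0.93]
[267.0644679  179.55081176]
[284.93343076 180.82917097]
[302.14972877 182.95969686]
```

View pics/s6.png

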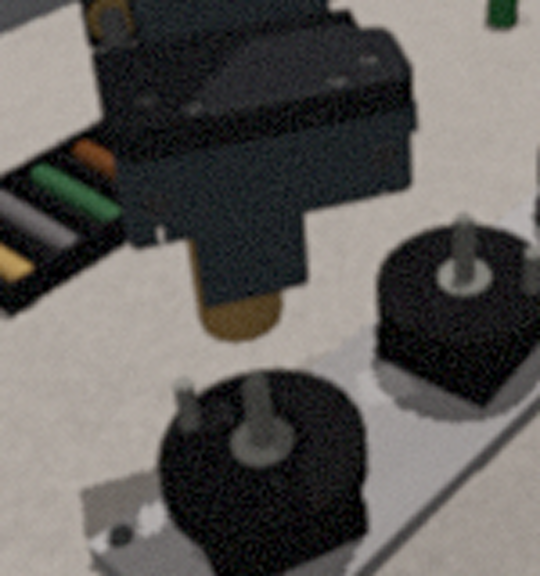

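```bash
python3 -m creep '[[-1,0,3,0,0,0,0.2],[-2,0,6,0,0,0,0.2],[-3,0,10,0,0,0,0.2],[-3.4,0,14,0,0,0,0.2],[-3.4,0,18,0,0,0,0.2],[-3.4,0,21,0,0,0,0.2],[-3.4,0,23,0,0,0,0.2],[-3.4,0,23,0,0,0,0.2],[-3.4,0,23,0,0,0,0.2],[-3.4,0,23,0,0,0,0.2]]'; cat > ed.py <<'E'
from h import *
s=robot.get_state(); e=s["ee_pos"]; print(e,s["contact_force"],ang(s))
im=viewer.get_image("side").astype(int); m=(im[...,0]-im[...,2])
r,c=[int(v) for v in proj("side",[e[0],e[1],e[2]-.0503])]; print("expected bottom ctr",proj("side",[e[0],e[1],e[2]-.0503]))
a=np.radians(ang(s)); b=[e[0]+.0035*np.cos(a),e[1]+.0035*np.sin(a),e[2]-.0503]
print("with +3.5 tool x",proj("side",b)); print("axle ext",proj("side",[.5182,.2344,e[2]-.0503]))
for i in range(r-12,r+12): 
    cc=np.nonzero(m[i,c-25:c+25]>25)[0]+c-25
    if len(cc): print(i,cc.min(),cc.max(),len(cc))
print("gray rows below (axle)")
g=im.sum(2)//3
for i in range(r+9,r+30,2): print(i,list(g[i,c-10:c+14]))
E
python3 ed.py
```

```text
time_s: 24.35
ee_pos: [0.5167, 0.2313, 0.1472]
orientation: [0.867, 0.499, 0.0, 0.0]
contact_force: [0.2, 0.7, -1.4]
width: 0.0288
grip_force: 30.0
[0.51668067 0.23132319 0.14718168] [ 0.17056615  0.70877505 -1.42107355] 59.86344017971586
expected bottom ctr [278.75710361 182.71994267]
with +3.5 tool x [279.42368873 180.06769994]
axle ext [279.52996586 180.1605541 ]
266 167 168 2
267 167 168 2
268 167 168 2
269 168 168 1
270 168 168 1
271 168 169 2
272 168 169 2
273 168 169 2
274 168 190 6
275 168 190 10
276 168 190 15
277 169 190 17
278 169 190 22
279 169 190 22
280 169 189 21
281 170 189 20
282 170 189 20
283 171 188 18
284 171 187 17
285 172 186 15
286 173 182 10
gray rows below (axle)
287 [np.int64(21), np.int64(23), np.int64(27), np.int64(24), np.int64(36), np.int64(51), np.int64(60), np.int64(60), np.int64(60), np.int64(63), np.int64(65), np.int64(56), np.int64(44), np.int64(36), np.int64(3), np.int64(8), np.int64(12), np.int64(17), np.int64(19), np.int64(21), np.int64(29), np.int64(23), np.int64(27), np.int64(25)]
289 [np.int64(10), np.int64(29), np.int64(25), np.int64(17), np
[... 2615 characters left out ...]
p.int64(10), np.int64(5)]
305 [np.int64(0), np.int64(16), np.int64(54), np.int64(77), np.int64(86), np.int64(85), np.int64(84), np.int64(86), np.int64(86), np.int64(78), np.int64(77), np.int64(67), np.int64(68), np.int64(71), np.int64(71), np.int64(73), np.int64(61), np.int64(58), np.int64(40), np.int64(25), np.int64(17), np.int64(4), np.int64(22), np.int64(6)]
307 [np.int64(17), np.int64(19), np.int64(23), np.int64(41), np.int64(61), np.int64(75), np.int64(85), np.int64(86), np.int64(86), np.int64(87), np.int64(84), np.int64(83), np.int64(80), np.int64(79), np.int64(69), np.int64(54), np.int64(41), np.int64(31), np.int64(21), np.int64(14), np.int64(2), np.int64(6), np.int64(2), np.int64(3)]
```

```bash
python3 -m creep '[[-0.4,0,2,0,0,0,0.2],[-0.4,0,4,0,0,0,0.2],[-0.4,0,6,0,0,0,0.2],[-0.4,0,8,0,0,0,0.2],[-0.4,0,9,0,0,0,0.2],[-0.4,0,10,0,0,0,0.2],[-0.4,0,11,0,0,0,0.2],[-0.4,0,12,0,0,0,0.2],[-0.4,0,13,0,0,0,0.2],[-0.4,0,13,0,0,0,0.2]]'
```

```text
time_s: 25.23
ee_pos: [0.5163, 0.2308, 0.1338]
orientation: [0.867, 0.499, -0.0, 0.0]
contact_force: [-0.6, -0.8, -1.1]
width: 0.0286
grip_force: 30.0
```

```bash
python3 -m creep '[[0,0,1,0,0,0,0.2],[0,0,2,0,0,0,0.2],[0,0,3,0,0,0,0.2],[0,0,4,0,0,0,0.2],[0,0,5,0,0,0,0.2],[0,0,6,0,0,0,0.2],[0,0,7,0,0,0,0.2],[0,0,8,0,0,0,0.2],[0,0,9,0,0,0,0.2],[0,0,9,0,0,0,0.2]]'; python3 ed.py | head -20
```

```text
time_s: 26.07
ee_pos: [0.5162, 0.2308, 0.1248]
orientation: [0.867, 0.499, -0.0, 0.0]
contact_force: [-0.2, -0.0, -1.1]
width: 0.0286
grip_force: 30.0
[0.5162203  0.23077331 0.12478146] [-0.24807274 -0.04268848 -1.10975344] 59.8580687957243
expected bottom ctr [290.75359645 184.68759302]
with +3.5 tool x [291.43068395 182.10542695]
axle ext [291.61088876 181.65547262]
280 170 170 1
281 170 170 1
282 170 171 2
283 170 171 2
284 170 171 2
285 170 171 2
286 170 171 2
287 170 192 6
288 170 192 10
289 171 193 15
290 170 192 18
291 171 192 22
292 171 192 22
293 171 192 22
294 172 191 20
295 172 190 19
```

```bash
python3 -m creep '[[0,0,2,0,0,0,0.2],[0,0,4,0,0,0,0.2],[0,0,6,0,0,0,0.2],[0,0,8,0,0,0,0.2],[0,0,10,0,0,0,0.2],[0,0,12,0,0,0,0.2],[0,0,14,0,0,0,0.2],[0,0,16,0,0,0,0.2],[0,0,18,0,0,0,0.2],[0,0,18,0,0,0,0.2]]'
```

```text
time_s: 26.95
ee_pos: [0.5161, 0.2307, 0.1065]
orientation: [0.867, 0.499, -0.0, -0.0]
contact_force: [-0.4, -0.2, -1.5]
width: 0.0283
grip_force: 30.0
```

Bottom is at about 56 mm. I'll press in small steps until contact.

```bash
python3 -m creep '[[0,0,0.3,0,0,0,0.2],[0,0,0.6,0,0,0,0.2],[0,0,0.9,0,0,0,0.2],[0,0,1.2,0,0,0,0.2],[0,0,1.5,0,0,0,0.2],[0,0,1.8,0,0,0,0.2],[0,0,2,0,0,0,0.2],[0,0,2,0,0,0,0.2],[0,0,2,0,0,0,0.2],[0,0,2,0,0,0,0.2]]'
```

```text
time_s: 27.78
ee_pos: [0.5164, 0.2309, 0.105]
orientation: [0.867, 0.499, 0.0, 0.0]
contact_force: [-0.0, -0.3, -0.2]
width: 0.0284
grip_force: 30.0
```

```bash
python3 -m creep '[[0,0,0.2,0,0,0,0.2],[0,0,0.4,0,0,0,0.2],[0,0,0.6,0,0,0,0.2],[0,0,0.8,0,0,0,0.2],[0,0,1,0,0,0,0.2],[0,0,1,0,0,0,0.2],[0,0,1,0,0,0,0.2],[0,0,1,0,0,0,0.2],[0,0,1,0,0,0,0.2],[0,0,1,0,0,0,0.2]]'
```

```text
time_s: 28.62
ee_pos: [0.5164, 0.2309, 0.1043]
orientation: [0.867, 0.499, 0.0, 0.0]
contact_force: [-0.8, -0.0, 2.7]
width: 0.0284
grip_force: 30.0
```

```bash
python3 -m creep '[[0,0,0,0,0,0,0.35],[0,0,0,0,0,0,0.4],[0,0,0,0,0,0,0.45],[0,0,0,0,0,0,0.5],[0,0,0,0,0,0,0.55],[0,0,0,0,0,0,0.55],[0,0,0,0,0,0,0.55],[0,0,0,0,0,0,0.55],[0,0,0,0,0,0,0.55],[0,0,0,0,0,0,0.55]]'; python3 -m creep '[[0,0,-3,0,0,0,0.55],[0,0,-8,0,0,0,0.55],[0,0,-15,0,0,0,0.55],[0,0,-25,0,0,0,0.55],[0,0,-40,0,0,0,0.55],[0,0,-60,0,0,0,0.55],[0,0,-85,0,0,0,0.55],[0,0,-110,0,0,0,0.55],[0,0,-125,0,0,0,0.55],[0,0,-125,0,0,0,0.55]]'; python3 - <<'E'
from h import *
b=viewer.get_image("side")[165:345,120:345]; t=viewer.get_image("top")[170:290,115:275]
c=np.zeros((560,800,3),np.uint8); c[:360,:450]=cv2.resize(b,(450,360)); c[:240,460:780]=cv2.resize(t,(320,240)); cv2.imwrite("pics/c7.png",c[:,:,::-1])
print([proj("side",[.5182,.2344,z]).round(1) for z in(.054,.099)])
E
```

```text
time_s: 29.45
ee_pos: [0.5163, 0.2308, 0.104]
orientation: [0.867, 0.499, -0.0, 0.0]
contact_force: [-0.3, 0.5, 0.4]
width: 0.0502
grip_force: 0.0
time_s: 30.28
ee_pos: [0.5183, 0.2317, 0.234]
orientation: [0.867, 0.499, 0.005, 0.001]
contact_force: [0.6, -0.1, -0.0]
width: 0.0503
grip_force: 0.0
[array([302.1, 183. ]), array([278.4, 180. ])]
```

View pics/c7.png

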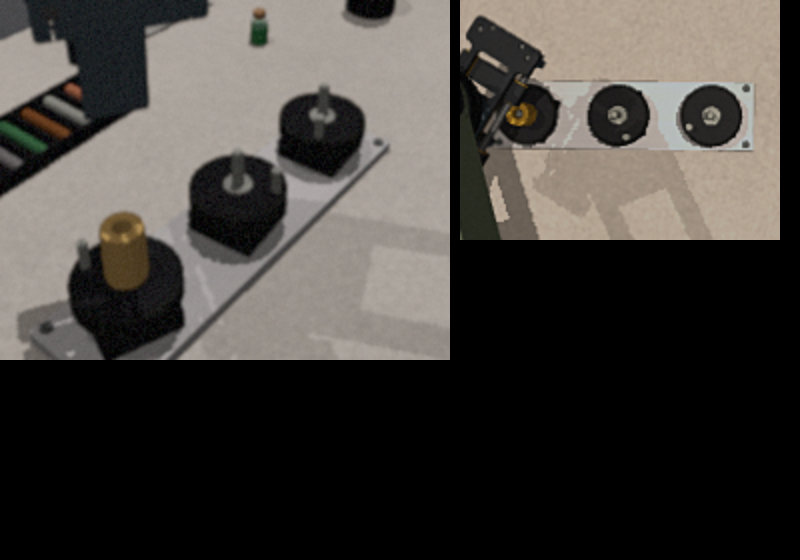

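```bash
python3 -c "
from rig import robot
print(robot.sign_off())"
```

```text
the job is handed in; nothing more can be done
None
```

I turned each wheel about 110–120° and left it there. The roller on the robot's left, at the +y end of the rail, binds at about 10 N, while the other two run free. The brass sleeve is on that roller's axle, home on its shoulder and released, and I handed the job in at about 30 s.

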